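Open the vial cooler and lock its lid stay

ROBOT

A 6-joint arm with a two-finger parallel gripper is mounted at the origin on the work surface. World frame = base frame: x ahead of the robot, y to its left, z up, the work surface at z = 0. Lengths are in m, angles in rad, forces in N, time in s.
With the tool pointing down it reaches from about 0.25 to 0.725 m from the base axis. Payload 4 kg.
Tool frame: the origin (TCP) lies midway between the tips of the shut fingers; the grasp point (between the pads) lies 19 mm behind it; y points along the fingers, z is the direction in which the jaws open and shut, and the axes are right-handed (so a half turn about y gives the same grasp; the last joint's range is limited). The gripper opens to 85 mm and grips with 20 to 120 N. Pads are 22 mm wide; open, the fingers measure 114 mm over their backs; the gripper's body (76 mm by 85 mm) begins 54 mm behind the grasp point. The pads swing forward as they close: fully open they stand 13 mm farther back than shut.
Start: joints at [1.269, 0.241, 0.005, 1.335, 0, 1.571], TCP at [0.149, 0.477, 0.231] pointing down, gripper open.
Joint ranges: [-2.72, 2.72], [-1.05, 1.87], [-1.09, 1.28], [-1.99, 2.15], [-1.42, 1.44], [-3.14, 3.14]. Speed limits (rad/s): [2.79, 2.79, 3.14, 3.14, 3.14, 3.14].

INTERFACE

Orientations are given as a unit quaternion [x, y, z, w].
In Python, from workcell import bot gives the robot as it stands. The module is installed in compiled form; this text tells all that it offers.
- The arm moves only by the shell command python3 -m handwheel 'ROWS' [OPENING]. ROWS is JSON, a list of rows, each a list of 6 numbers: the shift along the tool's x, y, z in units of 25 mm (1.0 is 25 mm), then the turn, a rotation vector about the tool's x, y, z in units of 10 degrees (1.0 is 10 degrees). A call has exactly 5 rows; each row is the pose to reach, as a shift and turn from the pose commanded when the call began, along the tool's axes at that moment; what a row does not reach only later rows make up. A row lasts 1/8 s, in which the tool goes at most 62.5 mm and 10.7 degrees, less where a joint would pass 70% of its speed; a pose out of reach is approached as far as the arm can. A call with a gripper value outside its range is refused whole. OPENING is the gripper command: -1 is shut, 1 is fully open, values between are in proportion, set as the call begins (- or left out, the last holds). The fingers move at their own pace and stop on an object; the grip force is fixed at half the most. Time passes only in rows, so rows that repeat a pose let the fingers close, or fill a call up. It gives the time, the measured TCP pose, the force and the opening at its end, in the units of the state.
- bot.get_obs(): the state, without advancing time (a new reading comes with each control period).
- bot.camera(name): name is "side" or "top"; returns a dict with "color" (420x560x3 uint8, red, green, blue), "fx", "fy", "cx", "cy" (pixels), "dist_coeffs" ([k1, k2, p1, p2, k3] as OpenCV has them; the pictures are not rectified), "rvec" (rotation vector, rad) and "tvec" (3), from world to camera coordinates, as OpenCV has them. Camera axes: x right, y down, z forward; pixel columns grow to the right and rows downward; lengths in m; the calibration is good to about 2 mm. A picture is of the moment at which its call begins. There is no depth.
- bot.job_done(): hands the job in, once; it reports no verdict.
The state is a dict: "clock": time; "joint_pos": joint angles; "joint_vel": joint speeds; "tau": joint torques, N m; "eef_pos": TCP position; "tool_rot": TCP orientation; "ft_force": force on the tool from outside, world axes, zero at the start; "ft_torque": the same for the moment, N m; "grip_width": finger opening in m.
Only numpy, scipy, OpenCV 4.12 (cv2) and the standard library are available. Lean on these libraries where they do the work, as an engineer would, in place of code of your own. Each camera call takes 0.05 s, during which the arm holds its last target.

TASK

Open the blue-lidded vial cooler so that it can be loaded: lift its lid by the bar handle until it stands almost upright, then press the orange tab on the knee of its folding stay down until the knee has gone past straight and rests on its stop, and let go so that the lid stands locked by itself. Leave the white-lidded unit beside it shut.

Things in the scene. Friction and masses are not known exactly. Their poses are not given: they have to be found in the camera images.
- handle (a point): Middle of the blue lid's bar handle: round steel bar along the lid's front, 10 mm thick, free over 100 mm between two arms, 45 mm clear of lid and case; 100 mm above the bench when shut. Axes as hinge when shut; they tilt with the lid. Radius from the hinge 220 mm (bar also 8 mm off it, on the lid's outer side). Hold it from above, fingers either side; it can turn between them.
- hinge (a point): Middle of the blue lid's hinge line, fixed on the white case, 92 mm above the bench. Axes: x level, from the bar straight away over the hinge; y along the hinge, to the side with the stay; z up. Shut, the bar is at x -220, z +8 mm; lifting swings it up and over towards +x. Lid 170 mm front to back, 150 wide, 14 thick, 0.3 kg; case 170 x 150 x 90 mm, grey pod on its -y side.
- blue_lid (a joint): Opening angle of the blue lid, rad: 0 shut, 1.43 (82 degrees) the most its stay allows. The hinge is stiff: from about 1.1 rad up the lid stays where it is left, sagging a few degrees at most, while the stay is pressed; lower down it falls shut.
- stay_tab (a point): Centre of the orange press tab on the knee of the stay, outside the case: plate 44 mm across, 48 along the bar, 8 thick; on edge when shut, level within 20 degrees from lid 1.33 rad up. In hinge axes y +125; x, z (mm): shut -170, +34; lid 1.2 rad -130, +34; 1.33 rad -119, +27; locked -103, +6. Pressed down from above with closed fingers (to 20 N) it goes down and towards the hinge to its stop.
- stay_knee (a joint): Knee angle of the folding stay, rad: 0 folded (lid shut), 1.7 at lid 1.33 rad, 2.29 with its two links in line, 2.49 on its stop past straight, the locked position.
- white_lid (a joint): Opening angle, rad, of the lid of the other unit on the bench, of like build but with a white lid and no stay; 0 is shut. It must stay shut.

How it is judged:
By the outcome, as a careful person would: the job done as asked, in the order asked, and still so for the second after the job is handed in, with the robot touching nothing.
It also fails if it takes over 48 s, if anything falls off the work surface, if the arm or the gripper's body presses on something with over 40 N, if the wrist force passes 120 N, or if a joint passes its speed limit or range.

## Working session

There is one attempt and no reset: what is moved stays moved. The work goes in short steps, Python scripts to look and compute and a shell command to move; the robot and the scene stay as the last step left them, time stands still between calls to the robot, and variables do not carry over. Pictures are saved under pics/ and viewed, and the job is handed in when it is done.

```bash
mkdir -p pics; ls
python3 - <<'E'
from workcell import bot
import cv2,json
o=bot.get_obs(); print({k:o[k] for k in('clock','eef_pos','tool_rot','ft_force','grip_width')})
for n in('side','top'):
    c=bot.camera(n); cv2.imwrite(f'pics/{n}0.png',c['color'][:,:,::-1]); print({k:v for k,v in c.items() if k!='color'})
E
```

```text
pics
{'clock': 0.0, 'eef_pos': array([0.14843493, 0.47678531, 0.23042138]), 'tool_rot': array([ 0.69980715, -0.10642267,  0.106195  , -0.69833144]), 'ft_force': array([-0.79594993, -0.80728787,  0.07264858]), 'grip_width': 0.08515339848873438}
{'fx': 542.5661035017841, 'fy': 542.5661035017841, 'cx': 276.5414695036351, 'cy': 200.48250352604228, 'dist_coeffs': array([-0.14641044,  0.        ,  0.        ,  0.        ,  0.        ]), 'rvec': array([ 2.12062664, -0.65984421,  0.33808283]), 'tvec': array([-0.45411285,  0.30083774,  1.02067685])}
{'fx': 471.0340389860204, 'fy': 471.0340389860204, 'cx': 281.3526817084784, 'cy': 210.32398909889204, 'dist_coeffs': array([-0.07960045,  0.        ,  0.        ,  0.        ,  0.        ]), 'rvec': array([ 2.07735103, -2.1353474 ,  0.17829189]), 'tvec': array([0.05262028, 0.59878097, 1.10538668])}
```

View pics/side0.png

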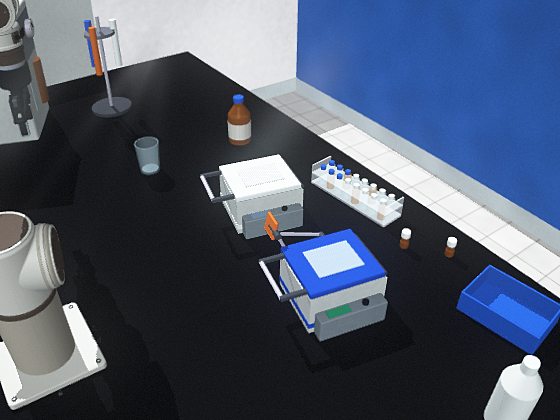

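View pics/top0.png

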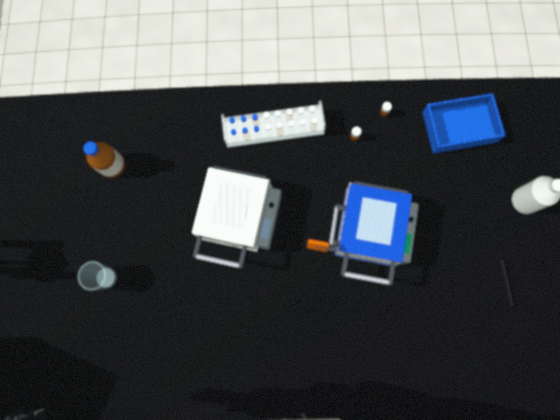

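The top view shows the blue lid with its bar at about (370,279) and the orange tab at (318,245). In the side view the bar is at about (270,278) and the tab at about (270,225). Next I'll measure them more closely.

```bash
cat > h.py <<'E'
import numpy as np,cv2
from scipy.spatial.transform import Rotation as R
def cal(c):
    K=np.array([[c['fx'],0,c['cx']],[0,c['fy'],c['cy']],[0,0,1]]);return K,np.array(c['dist_coeffs']),cv2.Rodrigues(np.array(c['rvec']))[0],np.array(c['tvec'])
def ray(c,uv):
    K,d,Rm,t=cal(c); p=cv2.undistortPoints(np.array([[uv]],float),K,d)[0,0]
    return -Rm.T@t, Rm.T@np.array([p[0],p[1],1])
def onz(c,uv,z):
    o,v=ray(c,uv); return o+v*(z-o[2])/v[2]
def tri(c1,u1,c2,u2):
    o1,v1=ray(c1,u1);o2,v2=ray(c2,u2)
    s=np.linalg.lstsq(np.c_[v1,-v2],o2-o1,rcond=None)[0]
    a=o1+s[0]*v1;b=o2+s[1]*v2; return (a+b)/2,np.linalg.norm(a-b)
def proj(c,P):
    K,d,Rm,t=cal(c); return cv2.projectPoints(np.array(P,float).reshape(-1,1,3),np.array(c['rvec']),t,K,d)[0][:,0]
def orange(img):
    h=cv2.cvtColor(img,cv2.COLOR_RGB2HSV); return cv2.inRange(h,(5,170,120),(20,255,255))
def blue(img):
    h=cv2.cvtColor(img,cv2.COLOR_RGB2HSV); return cv2.inRange(h,(105,170,100),(125,255,255))
def blobs(m,box):
    x0,y0,x1,y1=box; k=np.zeros_like(m);k[y0:y1,x0:x1]=m[y0:y1,x0:x1]
    cs=cv2.findContours(k,cv2.RETR_EXTERNAL,cv2.CHAIN_APPROX_NONE)[0]
    return sorted(cs,key=cv2.contourArea,reverse=True)
E
python3 - <<'E'
from workcell import bot
from h import *
s=bot.camera('side');t=bot.camera('top')
for n,c,b in(('s',s,(240,190,400,345)),('t',t,(295,175,425,295))):
    im=c['color'][b[1]:b[3],b[0]:b[2]][:,:,::-1]
    cv2.imwrite(f'pics/{n}crop.png',cv2.resize(im,None,fx=4.5,fy=4.5,interpolation=cv2.INTER_CUBIC)[:600,:800])
C=blobs(blue(t['color']),(325,170,425,275))[0]
q=cv2.boxPoints(cv2.minAreaRect(C)); print(q)
for p in q: print(onz(t,p,.106))
ob=blobs(orange(t['color']),(295,225,340,265))[0];os=blobs(orange(s['color']),(250,200,290,245))[0]
mt=cv2.minAreaRect(ob);ms=cv2.minAreaRect(os);print(mt,ms)
print(tri(s,ms[0],t,mt[0]))
E
```

```text
[[338.0767  250.37086]
 [350.0977  183.05318]
 [413.46976 194.36961]
 [401.44876 261.68732]]
[ 0.49170521 -0.0947558   0.106     ]
[ 0.65225899 -0.1312094   0.106     ]
[ 0.61990744 -0.28084092  0.106     ]
[ 0.46090728 -0.24048352  0.106     ]
((317.3783874511719, 244.72972106933594), (21.371868133544922, 9.535140991210938), 9.462321281433105) ((270.6095275878906, 225.5252685546875), (12.667085647583008, 26.083703994750977), 12.994616508483887)
(array([ 0.50407335, -0.0462113 ,  0.12648719]), np.float64(0.0005317538842951631))
```

View pics/scrop.png

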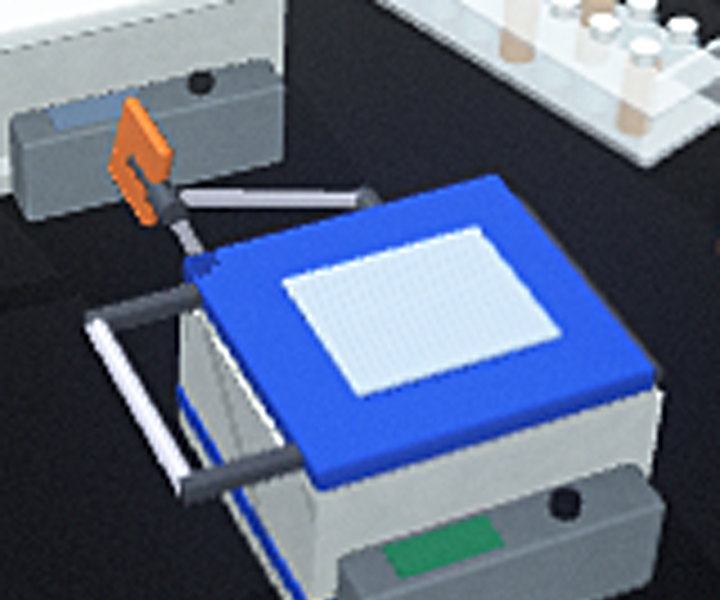

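View pics/tcrop.png

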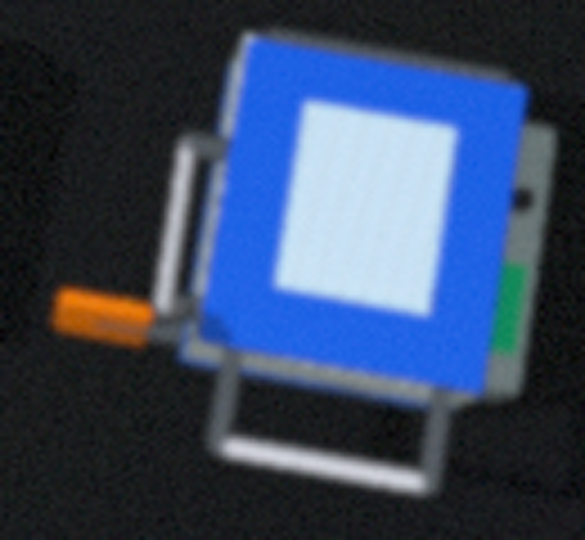

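Both crops are clear. The stay is on the blue unit's left (+y) side, next to the white unit. Bar ends in the side picture: (260.4,261) and (281,298). In the top picture: (343,274) and (391,283).

Run:
```python
from workcell import bot
from h import *
s=bot.camera('side');t=bot.camera('top')
S=[(260.4,261.1),(281.1,297.8)];T=[(343.5,274.5),(391,282.8)]
e=[]
for a,b in zip(S,T):
    p=tri(s,a,t,b); print(p, onz(s,a,.1),onz(t,b,.1)); e.append(p[0])
a=np.array([onz(t,T[0],.1)+onz(s,S[0],.1),onz(t,T[1],.1)+onz(s,S[1],.1)])/2
yb=a[0]-a[1];print('bar len',np.linalg.norm(yb)); print('bar y dir',np.degrees(np.arctan2(yb[1],yb[0]))-90)
# lid direction from blue corners z=.106
c=np.array([[.4917,-.0948],[.6523,-.1312],[.6199,-.2808],[.4609,-.2405]])
f=(c[1]+c[2]-c[0]-c[3])/2; print('lid x',np.degrees(np.arctan2(f[1],f[0])),np.linalg.norm(f)); g=(c[0]+c[1]-c[2]-c[3])/2; print('lid y',np.degrees(np.arctan2(g[1],g[0]))-90,np.linalg.norm(g)); print('lid c',c.mean(0))
yaw=np.arctan2(f[1],f[0]); 
m=a.mean(0);print('bar mid',m)
for yw in(yaw,np.arctan2(-yb[0],yb[1])):
    X=np.array([np.cos(yw),np.sin(yw),0]);Y=np.array([-X[1],X[0],0])
    H=m+.22*X;H[2]=.092;print(np.degrees(yw),'hinge',H)
    print('tab predicted',H-.17*X+.125*Y+[0,0,.034])
o=bot.get_obs();print(o['clock'],R.from_quat(o['tool_rot']).as_matrix())
```

```text
(array([ 0.43710648, -0.10568103,  0.10407298]), np.float64(0.0033898521874798936)) [ 0.4410906 -0.1025402  0.1      ] [ 0.43582915 -0.10531035  0.1       ]
(array([ 0.41375378, -0.21355136,  0.10506233]), np.float64(0.0012465877316198116)) [ 0.41714976 -0.20983245  0.1       ] [ 0.41338825 -0.21426934  0.1       ]
bar len 0.1105846563239182
bar y dir -12.105444532876575
lid x -13.495055240281864 0.16433734359542265
lid y -12.080180696026716 0.15099365052875569
lid c [ 0.5562   -0.186825]
bar mid [ 0.42686444 -0.15798808  0.1       ]
-13.495055240281864 hinge [ 0.64079026 -0.2093276   0.092     ]
tab predicted [ 0.50465412 -0.0481074   0.126     ]
-12.105444532876575 hinge [ 0.64197237 -0.20412461  0.092     ]
tab predicted [ 0.50196654 -0.04625324  0.126     ]
0.3 [[ 9.54802227e-01 -2.09375133e-04  2.97241759e-01]
 [-2.97241832e-01 -7.07681104e-04  9.54801965e-01]
 [ 1.04405879e-05 -9.99999728e-01 -7.37930542e-04]]
```

Geometry is consistent: yaw is about -12.5° and the hinge is at about (0.641,-0.206). The predicted tab position agrees with the measured one to 2 mm. I'll move over the bar with the jaws half open and turned across it.

```bash
python3 -m handwheel '[[0.8,0.05,-1,0,0.3,0],[2.2,0.1,-2.5,0,0.9,0],[3.8,0.2,-4.3,0,1.6,0],[5.4,0.3,-6.1,0,2.3,0],[7,0.4,-7.9,0,3,0]]' -0.06
cat > st.py <<'E'
from workcell import bot
from h import *
import sys
o=bot.get_obs();Rm=R.from_quat(o['tool_rot']).as_matrix()
yaw=np.radians(-12.5);X=np.array([np.cos(yaw),np.sin(yaw),0]);Y=np.array([-X[1],X[0],0]);H=np.array([.641,-.206,.092])
HR=np.c_[X,Y,[0,0,1]]
print('t',o['clock'],'tcp',o['eef_pos'].round(4),'F',o['ft_force'].round(1),'w',round(o['grip_width'],4),'j',np.round(o['joint_pos'],2))
print('hinge coords mm',((o['eef_pos']-H)@HR*1000).round(1)); print('tool in hinge axes\n',(HR.T@Rm).round(3))
if len(sys.argv)>3:  # target TCP in hinge coords mm, tool y down, z=+X
    g=H+HR@(np.array(list(map(float,sys.argv[1:4])))/1000)
    tgt=HR@np.c_[[0,-1,0],[0,0,-1],[1,0,0]]
    print('shift units',(Rm.T@(g-o['eef_pos'])/.025).round(2),'turn units',(np.degrees(R.from_matrix(Rm.T@tgt).as_rotvec())/10).round(2))
E
python3 st.py -220 0 90
```

```text
clock: 0.92
eef_pos: [0.2575, 0.2352, 0.2214]
tool_rot: [-0.647, 0.284, -0.285, 0.648]
ft_force: [1.3, -0.5, -0.1]
grip_width: 0.0401
t 0.925 tcp [0.2575 0.2352 0.2214] F [ 1.3 -0.5 -0.1] w 0.0401 j [ 0.74 -0.06 -0.35  1.27 -0.    1.57]
hinge coords mm [-469.9  347.8  129.4]
tool in hinge axes
 [[ 0.819  0.001  0.573]
 [-0.573  0.001  0.819]
 [ 0.    -1.     0.001]]
shift units [16.16  1.57 -5.67] turn units [-0.01  5.5  -0.  ]
```

```bash
python3 -m handwheel '[[1.8,0,-0.7,0,0.6,0],[3.7,0.1,-1.4,0,1.2,0],[5.6,0.2,-2.1,0,1.8,0],[7.5,0.2,-2.8,0,2.4,0],[9.3,0.3,-3.4,0,3,0]]'
python3 st.py -220 0 100
```

```text
clock: 1.55
eef_pos: [0.3528, 0.0066, 0.2142]
tool_rot: [-0.551, 0.442, -0.443, 0.552]
ft_force: [1.1, -0.7, 0.7]
grip_width: 0.0403
t 1.55 tcp [0.3528 0.0066 0.2142] F [ 1.1 -0.7  0.7] w 0.0403 j [ 0.02 -0.04 -0.36  1.25  0.    1.37]
hinge coords mm [-327.4  145.2  122.2]
tool in hinge axes
 [[ 0.422  0.001  0.906]
 [-0.906  0.001  0.422]
 [ 0.    -1.     0.002]]
shift units [7.08 0.89 1.44] turn units [-0.01  2.5  -0.  ]
```

```bash
python3 -m handwheel '[[1.7,0.2,0.3,0,0.6,0],[3.4,0.4,0.6,0,1.2,0],[5.1,0.6,1,0,1.8,0],[6.4,0.8,1.3,0,2.3,0],[7.1,0.9,1.4,0,2.5,0]]'
python3 st.py -220 0 -11
python3 - <<'E'
from workcell import bot
from h import *
for n in('side','top'):
    c=bot.camera(n); b=(230,150,390,290) if n=='side' else (290,160,430,300)
    im=c['color'][b[1]:b[3],b[0]:b[2]][:,:,::-1]
    cv2.imwrite(f'pics/{n}1.png',cv2.resize(im,None,fx=4,fy=4,interpolation=cv2.INTER_CUBIC))
E
```

```text
clock: 2.17
eef_pos: [0.4257, -0.1584, 0.1909]
tool_rot: [-0.443, 0.551, -0.551, 0.443]
ft_force: [-0.8, -0.1, -0.5]
grip_width: 0.0406
t 2.175 tcp [ 0.4257 -0.1584  0.1909] F [-0.8 -0.1 -0.5] w 0.0406 j [-0.36  0.17 -0.19  1.21  0.    1.43]
hinge coords mm [-2.205e+02 -2.000e-01  9.890e+01]
tool in hinge axes
 [[ 0.001 -0.     1.   ]
 [-1.     0.     0.001]
 [-0.    -1.    -0.   ]]
shift units [-0.01  4.4   0.02] turn units [ 0.    0.01 -0.  ]
```

View pics/side1.png

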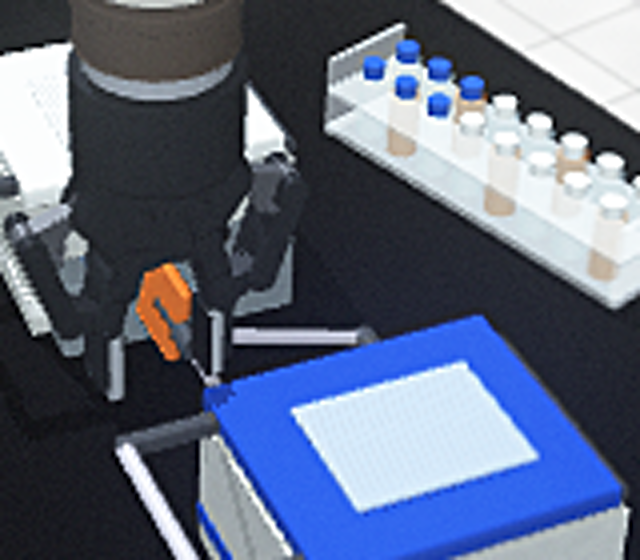

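View pics/top1.png

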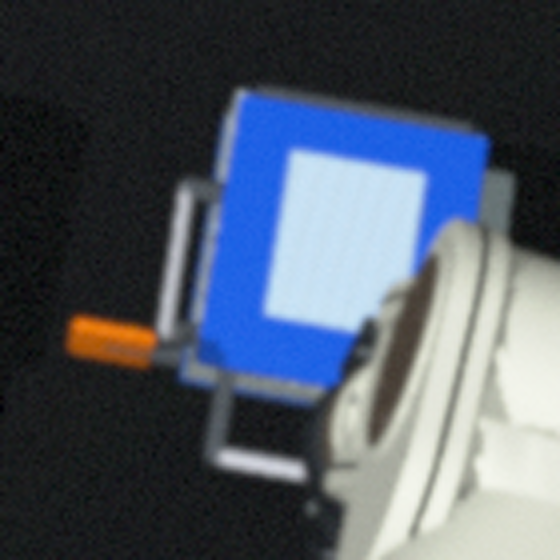

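The pictures show the gripper above the bar with its fingers straddling it. The tab and arms are clear. Descend.

```bash
python3 -m handwheel '[[0,0.9,0,0,0,0],[0,2,0,0,0,0],[0,3.2,0,0,0,0],[0,4.1,0,0,0,0],[0,4.4,0,0,0,0]]'
python3 -m handwheel '[[0,0,0,0,0,0],[0,0,0,0,0,0],[0,0,0,0,0,0],[0,0,0,0,0,0],[0,0,0,0,0,0]]' -1
python3 st.py -220 0 -11
python3 - <<'E'
from workcell import bot
from h import *
for n in('side',):
    c=bot.camera(n); b=(220,170,380,310)
    im=c['color'][b[1]:b[3],b[0]:b[2]][:,:,::-1]
    cv2.imwrite(f'pics/{n}2.png',cv2.resize(im,None,fx=4,fy=4,interpolation=cv2.INTER_CUBIC))
E
```

```text
clock: 2.9
eef_pos: [0.424, -0.1555, 0.0804]
tool_rot: [-0.445, 0.551, -0.549, 0.444]
ft_force: [0.6, -0.1, -0.1]
grip_width: 0.0399
clock: 3.52
eef_pos: [0.4285, -0.1574, 0.083]
tool_rot: [0.442, -0.549, 0.552, -0.445]
ft_force: [6.2, 1.6, -0.8]
grip_width: 0.0077
t 3.525 tcp [ 0.4285 -0.1574  0.083 ] F [ 6.2  1.6 -0.8] w 0.0077 j [-0.35  0.28 -0.36  0.92  0.    1.43]
hinge coords mm [-217.9    1.4   -9. ]
tool in hinge axes
 [[ 0.004  0.007  1.   ]
 [-1.     0.001  0.004]
 [-0.001 -1.     0.007]]
shift units [ 0.06  0.08 -0.08] turn units [-0.04  0.02 -0.01]
```

View pics/side2.png

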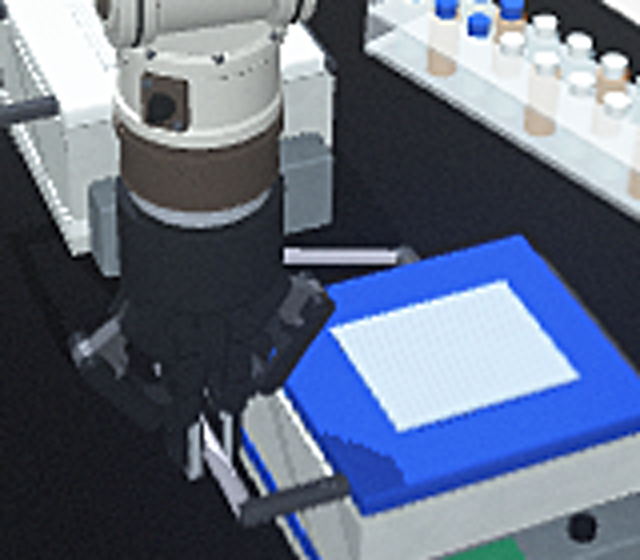

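The side view shows both fingers round the bar, opening 8 mm. Next I'll compute the arc in tool units. Tool y is down and tool z is along hinge +x.

Run:
```python
import numpy as np
b=lambda t:np.array([-220*np.cos(t)+8*np.sin(t),220*np.sin(t)+8*np.cos(t)])
for k in range(4):
    t0=.35*k
    for i in range(1,6):
        t=t0+.07*i;d=(b(t)-b(t0))/25;print(round(t,2),'y',round(-d[1],2),'z',round(d[0],2))
```

```text
0.07 y -0.61 z 0.04
0.14 y -1.22 z 0.13
0.21 y -1.83 z 0.26
0.28 y -2.42 z 0.43
0.35 y -3.0 z 0.64
0.42 y -0.56 z 0.25
0.49 y -1.11 z 0.54
0.56 y -1.63 z 0.87
0.63 y -2.12 z 1.23
0.7 y -2.6 z 1.63
0.77 y -0.44 z 0.43
0.84 y -0.85 z 0.89
0.91 y -1.23 z 1.38
0.98 y -1.57 z 1.89
1.05 y -1.88 z 2.42
1.12 y -0.27 z 0.56
1.19 y -0.5 z 1.13
1.26 y -0.68 z 1.71
1.33 y -0.83 z 2.31
1.4 y -0.93 z 2.92
```

```bash
python3 -m handwheel '[[0,-0.6,0.05,0,0,0],[0,-1.2,0.15,0,0,0],[0,-1.8,0.25,0,0,0],[0,-2.4,0.45,0,0,0],[0,-3,0.65,0,0,0]]'
python3 st.py
```

```text
clock: 4.2
eef_pos: [0.4437, -0.1607, 0.1576]
tool_rot: [0.442, -0.549, 0.552, -0.445]
ft_force: [10.3, -0.9, -8.2]
grip_width: 0.0078
t 4.2 tcp [ 0.4437 -0.1607  0.1576] F [10.3 -0.9 -8.2] w 0.0078 j [-0.35  0.23 -0.21  1.13  0.    1.44]
hinge coords mm [-202.4    1.5   65.6]
tool in hinge axes
 [[ 0.004  0.005  1.   ]
 [-1.     0.001  0.004]
 [-0.001 -1.     0.005]]
```

```bash
python3 -m handwheel '[[0,-0.55,0.3,0,0,0],[0,-1.1,0.6,0,0,0],[0,-1.65,0.95,0,0,0],[0,-2.1,1.3,0,0,0],[0,-2.6,1.7,0,0,0]]'
python3 st.py
```

```text
clock: 4.82
eef_pos: [0.4807, -0.1689, 0.2214]
tool_rot: [-0.445, 0.552, -0.549, 0.443]
ft_force: [-1.4, 1.1, -3.7]
grip_width: 0.0076
t 4.825 tcp [ 0.4807 -0.1689  0.2214] F [-1.4  1.1 -3.7] w 0.0076 j [-0.34  0.27  0.02  1.32 -0.    1.45]
hinge coords mm [-164.5    1.5  129.4]
tool in hinge axes
 [[ 0.004 -0.005  1.   ]
 [-1.     0.001  0.004]
 [-0.001 -1.    -0.005]]
```

```bash
python3 -m handwheel '[[0,-0.45,0.45,0,0,0],[0,-0.85,0.9,0,0,0],[0,-1.25,1.4,0,0,0],[0,-1.55,1.9,0,0,0],[0,-1.9,2.4,0,0,0]]'
python3 st.py
python3 - <<'E'
from workcell import bot
from h import *
for n in('side',):
    c=bot.camera(n)
    cv2.imwrite(f'pics/{n}3.png',c['color'][:,:,::-1])
E
```

```text
clock: 5.45
eef_pos: [0.5387, -0.1815, 0.2711]
tool_rot: [-0.444, 0.552, -0.55, 0.443]
ft_force: [-5.0, 2.1, 3.1]
grip_width: 0.0075
t 5.45 tcp [ 0.5387 -0.1815  0.2711] F [-5.   2.1  3.1] w 0.0075 j [-0.32  0.37  0.29  1.49 -0.    1.46]
hinge coords mm [-105.2    1.7  179.1]
tool in hinge axes
 [[ 0.004 -0.004  1.   ]
 [-1.     0.     0.004]
 [-0.    -1.    -0.004]]
```

View pics/side3.png

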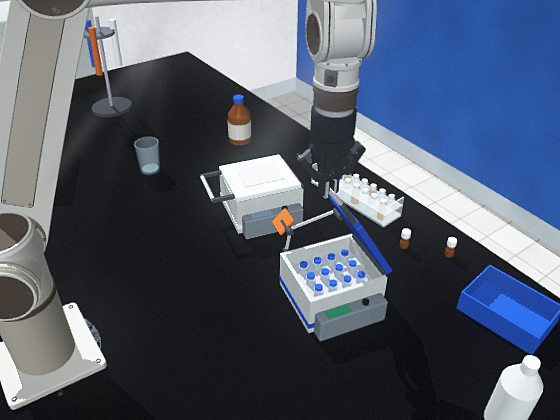

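The side view shows the lid following at about 60°, with the bar still in the fingers at (330,185) and the tab at (283,220). Continue to about 1.39 rad.

```bash
python3 -m handwheel '[[0,-0.25,0.55,0,0,0],[0,-0.5,1.1,0,0,0],[0,-0.7,1.7,0,0,0],[0,-0.8,2.3,0,0,0],[0,-0.9,2.85,0,0,0]]'
python3 st.py
python3 - <<'E'
from workcell import bot
from h import *
for n in('side','top'):
    c=bot.camera(n)
    b=(220,130,420,280) if n=='side' else (270,120,450,290)
    cv2.imwrite(f'pics/{n}4.png',cv2.resize(c['color'][b[1]:b[3],b[0]:b[2],::-1],None,fx=3.5,fy=3.5,interpolation=cv2.INTER_CUBIC))
E
```

```text
clock: 6.12
eef_pos: [0.6106, -0.1975, 0.2957]
tool_rot: [0.443, -0.55, 0.552, -0.444]
ft_force: [-4.5, 1.5, 9.9]
grip_width: 0.0076
t 6.125 tcp [ 0.6106 -0.1975  0.2957] F [-4.5  1.5  9.9] w 0.0076 j [-0.31  0.53  0.6   1.64 -0.    1.47]
hinge coords mm [-31.5   1.7 203.7]
tool in hinge axes
 [[ 0.004  0.003  1.   ]
 [-1.    -0.001  0.004]
 [ 0.001 -1.     0.003]]
```

View pics/side4.png

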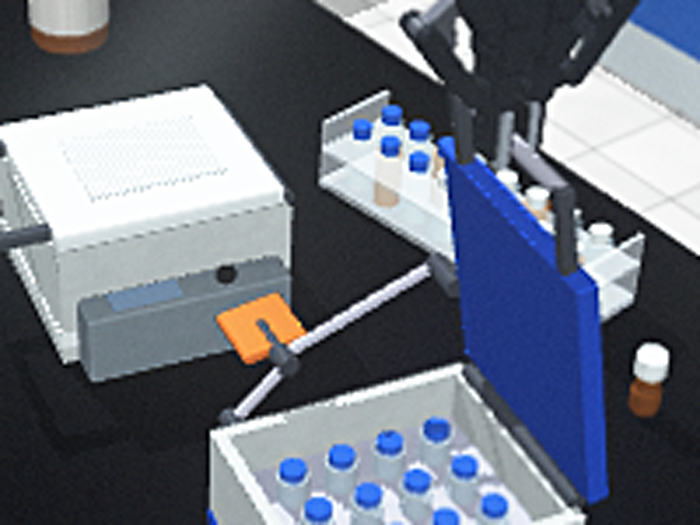

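View pics/top4.png

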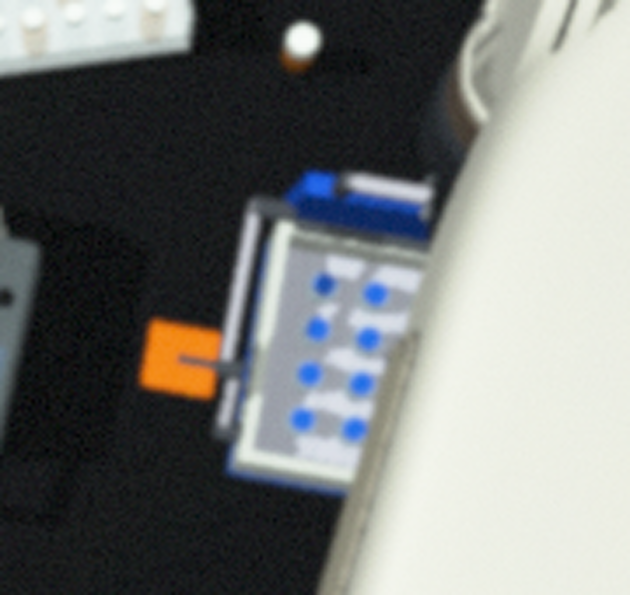

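The side view shows the lid nearly upright (about 79°) and the tab roughly level at crop (262,328), with the stay still bent. Next I'll triangulate the tab.

```bash
cat > tab.py <<'E'
from workcell import bot
from h import *
s=bot.camera('side');t=bot.camera('top')
yaw=np.radians(-12.5);X=np.array([np.cos(yaw),np.sin(yaw),0]);Y=np.array([-X[1],X[0],0]);H=np.array([.642,-.206,.092]);HR=np.c_[X,Y,[0,0,1]]
pt=[]
for c,b in((s,(255,180,325,260)),(t,(295,200,350,260))):
    k=blobs(orange(c['color']),b)[0]; m=cv2.minAreaRect(k);print(m,cv2.contourArea(k));pt.append(m[0])
P,e=tri(s,pt[0],t,pt[1]);print(P,e,'hinge',((P-H)@HR*1000).round(1))
E
python3 tab.py
```

```text
((294.1617736816406, 222.6029052734375), (16.97835922241211, 19.207841873168945), 59.03623962402344) 217.5
((321.37200927734375, 222.20399475097656), (21.734580993652344, 19.94572639465332), 10.30484676361084) 344.0
[ 0.55748299 -0.05794828  0.11807219] 0.00038407172254758333 hinge [-114.6  126.2   26.1]
```

```bash
python3 -m handwheel '[[0,0,0,0,0,0],[0,0,0,0,0,0],[0,0,0,0,0,0],[0,0,0,0,0,0],[0,0,0,0,0,0]]' -0.1
python3 st.py; python3 tab.py
```

```text
clock: 6.95
eef_pos: [0.611, -0.1976, 0.2911]
tool_rot: [-0.444, 0.551, -0.551, 0.443]
ft_force: [-0.0, -0.5, -0.1]
grip_width: 0.0384
t 6.95 tcp [ 0.611  -0.1976  0.2911] F [-0.  -0.5 -0.1] w 0.0384 j [-0.31  0.54  0.6   1.63 -0.    1.47]
hinge coords mm [-31.1   1.7 199.1]
tool in hinge axes
 [[ 0.004 -0.     1.   ]
 [-1.     0.     0.004]
 [-0.    -1.    -0.   ]]
((294.0882568359375, 222.64703369140625), (16.97835922241211, 19.37934112548828), 59.03623962402344) 221.0
((321.35601806640625, 222.2919921875), (21.734580993652344, 19.94572639465332), 10.30484676361084) 342.5
[ 0.55729879 -0.05791282  0.11800724] 0.0004097872766648158 hinge [-114.7  126.2   26. ]
```

The lid stayed where it was, and the tab is at (-115,126,26) in the hinge frame, as expected. Go up, then across and over the tab, closing the fingers.

```bash
python3 -m handwheel '[[0,-0.6,0,0,0,0],[0,-1.6,0,0,0,0],[0,-2.6,0,0,0,0],[0,-3.2,0,0,0,0],[0,-3.4,0,0,0,0]]' && python3 st.py && python3 tab.py
```

```text
clock: 7.68
eef_pos: [0.6114, -0.1977, 0.3774]
tool_rot: [0.443, -0.55, 0.551, -0.444]
ft_force: [0.6, -0.3, -1.2]
grip_width: 0.0383
t 7.675 tcp [ 0.6114 -0.1977  0.3774] F [ 0.6 -0.3 -1.2] w 0.0383 j [-0.31  0.59  0.91  1.89 -0.    1.47]
hinge coords mm [-30.7   1.7 285.4]
tool in hinge axes
 [[ 0.004  0.002  1.   ]
 [-1.    -0.     0.004]
 [ 0.    -1.     0.002]]
((294.23529052734375, 222.55880737304688), (16.97835922241211, 19.722335815429688), 59.03623962402344) 221.0
((321.37200927734375, 222.20399475097656), (21.734580993652344, 19.94572639465332), 10.30484676361084) 342.5
[ 0.55754426 -0.05798492  0.11816803] 0.0005581603887587589 hinge [-114.5  126.2   26.2]
```

```bash
python3 -m handwheel '[[-0.7,0,-0.4,0,0,0],[-2,0,-1.2,0,0,0],[-3.5,0,-2.2,0,0,0],[-4.6,0,-3,0,0,0],[-4.95,0,-3.35,0,0,0]]' -1 && python3 st.py -115 125 100
```

```text
clock: 8.4
eef_pos: [0.5546, -0.0572, 0.3759]
tool_rot: [-0.444, 0.55, -0.55, 0.444]
ft_force: [-0.2, 0.9, 0.4]
grip_width: 0.0003
t 8.4 tcp [ 0.5546 -0.0572  0.3759] F [-0.2  0.9  0.4] w 0.0003 j [-0.1   0.36  0.54  1.75 -0.    1.68]
hinge coords mm [-116.6  126.5  283.9]
tool in hinge axes
 [[ 0.006 -0.001  1.   ]
 [-1.    -0.     0.006]
 [ 0.    -1.    -0.001]]
shift units [0.06 7.35 0.07] turn units [0.01 0.03 0.  ]
```

```bash
python3 -m handwheel '[[0,1,0.1,0,0,0],[0,3.2,0.1,0,0,0],[0,5.6,0.1,0,0,0],[0,7.8,0.1,0,0,0],[0,9,0.1,0,0,0]]' && python3 st.py && python3 tab.py
python3 - <<'E'
from workcell import bot
from h import *
c=bot.camera('side');b=(220,130,420,280)
cv2.imwrite('pics/side5.png',cv2.resize(c['color'][b[1]:b[3],b[0]:b[2],::-1],None,fx=3.5,fy=3.5,interpolation=cv2.INTER_CUBIC))
E
```

```text
clock: 9.02
eef_pos: [0.5555, -0.06, 0.147]
tool_rot: [-0.445, 0.552, -0.549, 0.442]
ft_force: [0.1, -0.9, 0.4]
grip_width: -0.0003
t 9.025 tcp [ 0.5555 -0.06    0.147 ] F [ 0.1 -0.9  0.4] w -0.0003 j [-0.11  0.41  0.02  1.19 -0.    1.68]
hinge coords mm [-115.1  124.1   55. ]
tool in hinge axes
 [[ 0.003 -0.006  1.   ]
 [-1.    -0.001  0.003]
 [ 0.001 -1.    -0.006]]
((294.0882568359375, 222.64703369140625), (16.97835922241211, 19.37934112548828), 59.03623962402344) 223.0Traceback (most recent call last):
  File "tab.py", line 7, in <module>
    k=blobs(orange(c['color']),b)[0]; m=cv2.minAreaRect(k);print(m,cv2.contourArea(k));pt.append(m[0])
      ~~~~~~~~~~~~~~~~~~~~~~~~~~~^^^
IndexError: list index out of range
```

View pics/side5.png

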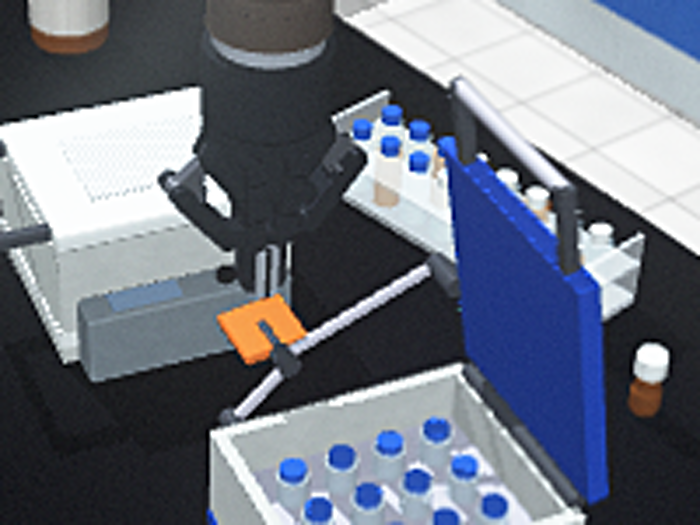

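The side view shows the closed fingertips about 25 mm above the tab's middle, with the lid still standing. Press gently.

```bash
python3 -m handwheel '[[0,0.3,0,0,0,0],[0,0.6,0,0,0,0],[0,0.9,0.05,0,0,0],[0,1.1,0.1,0,0,0],[0,1.2,0.15,0,0,0]]' && python3 st.py | head -2
```

```text
clock: 9.8
eef_pos: [0.5617, -0.0602, 0.121]
tool_rot: [-0.444, 0.551, -0.551, 0.444]
ft_force: [0.1, -0.0, 0.3]
grip_width: -0.0001
t 9.8 tcp [ 0.5617 -0.0602  0.121 ] F [ 0.1 -0.   0.3] w -0.0001 j [-0.11  0.44 -0.01  1.12 -0.    1.68]
hinge coords mm [-109.   125.2   29. ]
```

```bash
python3 -m handwheel '[[0,0.1,0.1,0,0,0],[0,0.2,0.15,0,0,0],[0,0.3,0.2,0,0,0],[0,0.35,0.25,0,0,0],[0,0.4,0.3,0,0,0]]' && python3 st.py | head -2
```

```text
clock: 10.42
eef_pos: [0.5694, -0.0618, 0.1115]
tool_rot: [0.443, -0.55, 0.551, -0.444]
ft_force: [0.2, 0.3, 2.1]
grip_width: -0.0002
t 10.425 tcp [ 0.5694 -0.0618  0.1115] F [0.2 0.3 2.1] w -0.0002 j [-0.11  0.46 -0.    1.11  0.    1.68]
hinge coords mm [-101.1  125.3   19.5]
```

```bash
python3 -m handwheel '[[0,0.1,0,0,0,0],[0,0.2,0,0,0,0],[0,0.3,0,0,0,0],[0,0.35,0,0,0,0],[0,0.4,0,0,0,0]]' && python3 st.py | head -2
python3 - <<'E'
from workcell import bot
from h import *
c=bot.camera('side');b=(220,130,420,280)
cv2.imwrite('pics/side6.png',cv2.resize(c['color'][b[1]:b[3],b[0]:b[2],::-1],None,fx=3.5,fy=3.5,interpolation=cv2.INTER_CUBIC))
E
```

```text
clock: 11.05
eef_pos: [0.5709, -0.0621, 0.1026]
tool_rot: [0.443, -0.55, 0.552, -0.445]
ft_force: [3.4, -1.1, 10.7]
grip_width: 0.0002
t 11.05 tcp [ 0.5709 -0.0621  0.1026] F [ 3.4 -1.1 10.7] w 0.0002 j [-0.11  0.47 -0.01  1.09 -0.    1.68]
hinge coords mm [-99.5 125.3  10.6]
```

View pics/side6.png

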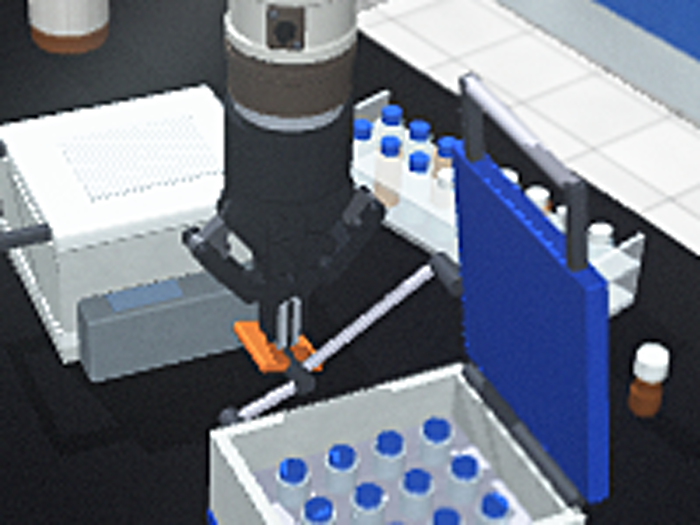

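The side view shows the knee nearly straight under the fingers and the lid carried a little further back. Press on.

```bash
python3 -m handwheel '[[0,0.05,0,0,0,0],[0,0.1,0,0,0,0],[0,0.15,0,0,0,0],[0,0.2,0,0,0,0],[0,0.25,0,0,0,0]]' && python3 st.py | head -2
```

```text
clock: 11.72
eef_pos: [0.5714, -0.0622, 0.1018]
tool_rot: [0.442, -0.548, 0.553, -0.446]
ft_force: [-5.9, 0.6, 36.8]
grip_width: -0.0001
t 11.725 tcp [ 0.5714 -0.0622  0.1018] F [-5.9  0.6 36.8] w -0.0001 j [-0.11  0.46 -0.02  1.08 -0.    1.68]
hinge coords mm [-99.1 125.4   9.8]
```

```bash
python3 -m handwheel '[[0,0.05,0,0,0,0],[0,0.1,0,0,0,0],[0,0.1,0,0,0,0],[0,0.1,0,0,0,0],[0,0.1,0,0,0,0]]' && python3 st.py | head -2
python3 - <<'E'
from workcell import bot
from h import *
c=bot.camera('side');b=(220,130,420,280)
cv2.imwrite('pics/side7.png',cv2.resize(c['color'][b[1]:b[3],b[0]:b[2],::-1],None,fx=3.5,fy=3.5,interpolation=cv2.INTER_CUBIC))
E
```

```text
clock: 12.35
eef_pos: [0.5715, -0.0622, 0.1016]
tool_rot: [0.441, -0.548, 0.553, -0.446]
ft_force: [-9.5, 1.0, 44.8]
grip_width: -0.0001
t 12.35 tcp [ 0.5715 -0.0622  0.1016] F [-9.5  1.  44.8] w -0.0001 j [-0.11  0.46 -0.02  1.08 -0.    1.68]
hinge coords mm [-99.  125.4   9.6]
```

View pics/side7.png

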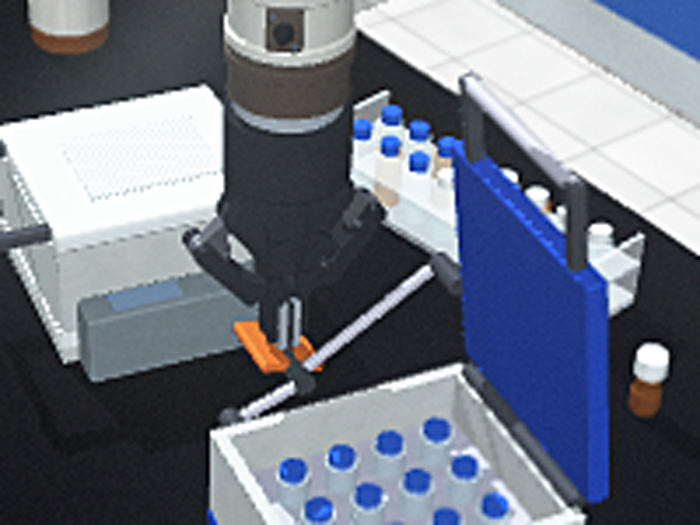

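The tab stopped at z = +9.7, which is its centre at +6 plus the 4 mm half plate, and the force climbed steeply. That is the stop. I'll back off straight up.

```bash
python3 -m handwheel '[[0,-0.4,0,0,0,0],[0,-0.9,0,0,0,0],[0,-1.9,0,0,0,0],[0,-3.4,0,0,0,0],[0,-5.2,0,0,0,0]]' && python3 st.py | head -2
python3 -m handwheel '[[0,-1.8,0,0,0,0],[0,-3.4,0,0,0,0],[0,-4.6,0,0,0,0],[0,-5.2,0,0,0,0],[0,-5.4,0,0,0,0]]' && python3 st.py | head -2
python3 -m handwheel '[[0,0,-1,0,0,0],[0,0,-3,0,0,0],[0,0,-5,0,0,0],[0,0,-6.5,0,0,0],[0,0,-7,0,0,0]]' && python3 st.py | head -2
python3 tab.py
python3 - <<'E'
from workcell import bot
from h import *
for n in('side','top'):
    c=bot.camera(n)
    b=(200,110,400,320) if n=='side' else (180,140,440,300)
    cv2.imwrite(f'pics/{n}8.png',cv2.resize(c['color'][b[1]:b[3],b[0]:b[2],::-1],None,fx=2.8,fy=2.8,interpolation=cv2.INTER_CUBIC))
E
```

```text
clock: 13.02
eef_pos: [0.5669, -0.0614, 0.2212]
tool_rot: [-0.445, 0.552, -0.549, 0.442]
ft_force: [-0.6, 1.5, 0.1]
grip_width: -0.0002
t 13.025 tcp [ 0.5669 -0.0614  0.2212] F [-0.6  1.5  0.1] w -0.0002 j [-0.11  0.39  0.19  1.38  0.    1.68]
hinge coords mm [-103.6  125.1  129.2]
clock: 13.65
eef_pos: [0.5687, -0.0616, 0.3572]
tool_rot: [-0.444, 0.551, -0.55, 0.443]
ft_force: [0.6, -0.1, -0.4]
grip_width: 0.0003
t 13.65 tcp [ 0.5687 -0.0616  0.3572] F [ 0.6 -0.1 -0.4] w 0.0003 j [-0.11  0.39  0.53  1.72  0.    1.68]
hinge coords mm [-101.8  125.3  265.2]
clock: 14.28
eef_pos: [0.3957, -0.0241, 0.3569]
tool_rot: [-0.444, 0.551, -0.55, 0.443]
ft_force: [1.3, 0.2, 0.4]
grip_width: -0.0003
t 14.275 tcp [ 0.3957 -0.0241  0.3569] F [1.3 0.2 0.4] w -0.0003 j [-0.06  0.01  0.06  1.62  0.    1.72]
hinge coords mm [-278.9  124.4  264.9]
((298.0, 228.5), (13.0, 22.0), 90.0) 168.5
((321.7759704589844, 219.23199462890625), (21.28736686706543, 18.067432403564453), 10.30484676361084) 302.0
[ 0.56741869 -0.06011879  0.09873949] 0.0006719695046742298 hinge [-104.4  126.3    6.7]
```

View pics/side8.png

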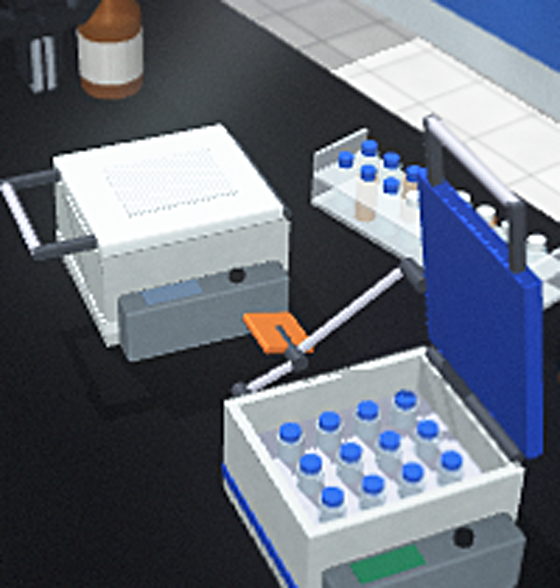

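View pics/top8.png

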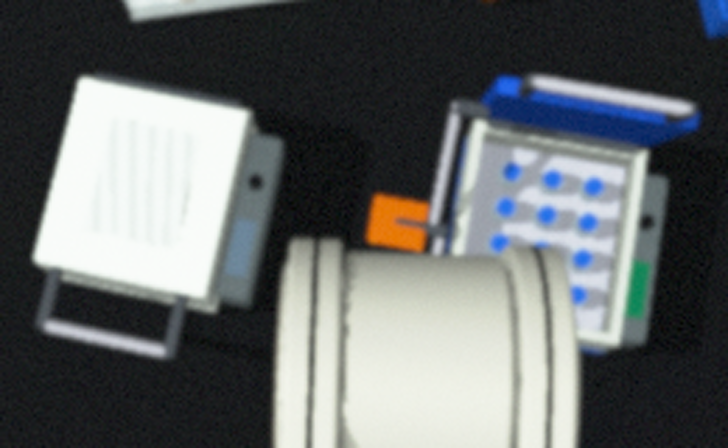

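The tab has stayed at (-104,126,+6.7), against the given locked (-103,125,+6). The lid stands, the white lid is shut, and the robot is clear. I'll let a little time pass, recheck, then hand in.

```bash
python3 -m handwheel '[[0,0,0,0,0,0],[0,0,0,0,0,0],[0,0,0,0,0,0],[0,0,0,0,0,0],[0,0,0,0,0,0]]' && python3 tab.py && python3 -c "
from workcell import bot
print(bot.job_done(), bot.get_obs()['clock'])"
```

```text
clock: 15.1
eef_pos: [0.3981, -0.0245, 0.3576]
tool_rot: [0.444, -0.551, 0.551, -0.444]
ft_force: [1.4, 1.1, 0.5]
grip_width: -0.0002
((297.6922912597656, 226.53843688964844), (18.30510711669922, 15.531603813171387), 56.30992889404297) 168.0
((321.7973327636719, 219.21621704101562), (21.04306983947754, 18.248289108276367), 9.462322235107422) 302.0
[ 0.56651363 -0.0598519   0.10444936] 0.0005256954048187627 hinge [-105.3  126.3   12.4]
the job is handed in; nothing more can be done
the job is handed in; nothing more can be done
```

I handed the job in at about 15 s. By my checks the blue lid stands locked open and the white lid is still shut. The hand-in gives no verdict.

**What I did:** I gripped the blue lid's bar from above and swung it along its arc to about 1.38 rad. The lid stayed put when I let go. I then pressed the orange tab with closed fingers until it stopped moving, and withdrew straight up and clear.

**Last checks:**
- **Stop reached:** the fingertips stopped at +9.7 mm in hinge axes. That fits the tab's locked height of +6 mm plus half the plate thickness.
- **After release:** the tab measured (-104, 126, +6.7) mm, against the given locked position of (-103, 125, +6). The pictures showed the lid standing, the stay extended, the white lid shut and the robot clear.

**What disagreed or went over:**
- **Last tab reading:** just before hand-in the tab height came out at 12.4 mm instead of 6.7. The tab's outline area in the side view and its position in the top view were unchanged. In the side view, though, the fitted rectangle had flipped orientation, from 90° to 56°, and its centre had shifted by 2 pixels. I take this as a fitting error rather than movement, but I handed in within the same command, so I did not check it with another picture.
- **Press force:** at the stop the wrist force reached about 46 N. That is above the 20 N given for pressing the tab and below the 120 N wrist limit. The picture showed only the fingertips on the tab, so I don't expect the 40 N limit on the arm and gripper body to apply.

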